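# Separate wedged crucibles and sort them by size

## Task

Three melting crucibles have been stored one inside the other and have wedged; the largest is clamped in the vice and stays there. Pull the small one and the medium one free and stand each upright on the floor of the wooden tray that already holds a crucible of its own size. Set them down rather than drop them, and leave the stored crucibles and the tools lying about where they are.

Things in the scene. Friction and masses are not known exactly. Their poses are not given: they have to be found in the camera images.
- small_crucible: Dark-grey clay-graphite cup, round, tapered, open top: 75 mm high, 41 mm across the foot, 50 mm the rim, wall 8 mm, 0.13 kg. Starts wedged upright in the medium one, its top 30 mm standing out of it. Pulled straight up (8 to 14 N) it drags for the first 10 mm, then is loose; clear of the medium rim after 45 mm. The medium one may rise 3 mm. Origin: centre of underside; z along its axis.
- medium_crucible: Same form and material: 95 mm high, 53 mm across the foot, 64 mm the rim, wall 8 mm, 0.26 kg. Starts wedged upright in the large one, its top 30 mm standing out of it. Pulled straight up with 10 to 18 N it drags for the first 10 mm, then is loose; clear of the large rim after 65 mm. Origin: centre of underside; z along its axis.
- vice: Grey iron drill vice bolted to the bench, 230 mm long, 100 mm wide, jaws 76 mm high with wooden V-liners, bar handle at its -x end; immovable. Origin: on the bench, below the centre of the nest of crucibles; x along the screw, z up. Heights above it: large crucible's foot 30 mm, its rim 145 mm; at the start the medium rim 175 mm, the small rim 205 mm.
- large_crucible: Large crucible: same material and form, 115 mm high, 65 mm across at the foot, 79 mm across at the rim, wall 8 mm; clamped in the vice, immovable. Origin: centre of its underside; z up.
- tray_small: Shallow wooden tray for the small size, 190 mm long (its x), 100 mm wide (its y), 22 mm high, wall and floor 6 mm thick, fixed. A small crucible stands in its +x half; the -x half is free, its middle at x = -45 mm, y = 0. The three trays are alike and their places vary. Origin: centre of underside, on the bench; z up.
- tray_medium: Tray for the medium size: as tray_small, with the stored medium crucible in its +x half.
- tray_large: Tray for the large size: as tray_small, with a stored large crucible in its +x half. Nothing is to be put in it.
- stored_small: Crucible of the small size (75 mm high) already standing upright in tray_small, loose. Origin: centre of its underside.
- stored_medium: Crucible of the medium size (95 mm high) already standing upright in tray_medium, loose. Origin: centre of its underside.
- stored_large: Crucible of the large size (115 mm high) already standing upright in tray_large, loose. Origin: centre of its underside.
- tongs: Dark steel crucible tongs, 250 mm long, 45 mm wide, 14 mm high, lying on the bench between the trays or vice. A bystander. Origin: middle, on the bench; x along them.
- ring_mandrel: Steel ring mandrel with wooden grip, 275 mm long, 28 mm wide and high, lying on the bench. A bystander. Origin: below its middle, on the bench; x towards its thin end.
- ingot_mould: Steel ingot mould, a grooved block 130 x 40 x 30 mm. A bystander. Origin: centre of its underside; x along the groove.
- hide_mallet: Hide mallet, 245 mm long, head 38 mm thick and 75 mm wide, lying at the back of the bench. A bystander. Origin: on the bench near its middle; x towards the head.
- scratch_brush: Brass scratch brush with wooden handle, 190 mm long, lying at the back. A bystander. Origin: middle, on the bench; x towards the bristles.
- borax_dish: White ceramic dish, 90 mm across, 32 mm high, at the back. A bystander. Origin: centre of its underside.
- flux_jar: Glass jar with black cap, 64 mm across, 85 mm high, at the back. A bystander. Origin: centre of its underside.
Things that resemble listed ones, but are neither listed nor needed, are in the scene too. What is shaped like the small_crucible but pink or purple is not meant. What is shaped like the medium_crucible but orange is not meant.

How it is judged:
At the end, for the whole second after the job is handed in: The small crucible stands upright (within about 4.5 degrees) and still on the floor of tray_small, inside its rim, and the medium crucible likewise on the floor of tray_medium (underside within 4 mm of the tray's floor) (x of small_crucible in the frame of tray_small between -0.085 and 0.085 m and y of small_crucible in the frame of tray_small between -0.045 and 0.045 m and z of small_crucible in the frame of tray_small below 0.01 m and angle between each of small_crucible, medium_crucible's own z axis and vertical below 0.08 rad and linear speed of each of small_crucible, medium_crucible below 0.02 m/s and x of medium_crucible in the frame of tray_medium between -0.085 and 0.085 m and y of medium_crucible in the frame of tray_medium between -0.045 and 0.045 m and z of medium_crucible in the frame of tray_medium below 0.01 m); the robot touches nothing.
It fails at once if a crucible is dropped (falls freely at more than 0.7 m/s, a fall of about 25 mm) ((linear speed of small_crucible above 0.7 m/s and contact force between small_crucible and anything else below 0.02 N) or (linear speed of medium_crucible above 0.7 m/s and contact force between medium_crucible and anything else below 0.02 N)).
It fails at once if a stored crucible is shifted by more than 25 mm or knocked over (distance of any of stored_small, stored_medium, stored_large from where it was at the start of the episode above 0.025 m or angle between any of stored_small, stored_medium, stored_large's own z axis and vertical above 0.5 rad).
It fails at once if a tool or dish lying about is moved by more than 30 mm (distance of any of tongs, ring_mandrel, ingot_mould, hide_mallet, scratch_brush, borax_dish, flux_jar from where it was at the start of the episode above 0.03 m).
It also fails if it takes over 69 s, if anything falls off the work surface, if the arm or the gripper's body presses on something with over 40 N, if the wrist force passes 120 N, or if a joint passes its speed limit or range.

## Robot

A 6-joint arm with a two-finger parallel gripper is mounted at the origin on the work surface. World frame = base frame: x ahead of the robot, y to its left, z up, the work surface at z = 0. Lengths are in m, angles in rad, forces in N, time in s.
With the tool pointing down it reaches from about 0.4 to 0.825 m from the base axis. Payload 7 kg.
Tool frame: the origin (TCP) lies midway between the tips of the shut fingers; the grasp point (between the pads) lies 19 mm behind it; z points along the fingers, x is the direction in which the jaws open and shut, and the axes are right-handed (so a half turn about z gives the same grasp; the last joint's range is limited). The gripper opens to 88 mm and grips with 3 to 60 N. Pads are 19 mm wide; open, the fingers measure 130 mm over their backs; the gripper's body (78 mm by 193 mm) begins 47 mm behind the grasp point.
Start: joints at [1.402, 0.359, 0.012, 0, -1.224, -0.288], TCP at [0.298, 0.606, 0.227] pointing down, gripper open.
Joint ranges: [-3.07, 3.07], [-1.43, 2.12], [-1.02, 1.25], [-3.03, 1.67], [-3.05, -0], [-3.03, 3.03]. Speed limits (rad/s): [2.39, 2.39, 3.01, 3.14, 3.14, 3.14].

## Interface

Orientations are given as [roll, pitch, yaw] about the fixed x, y, z axes, in that order (R = Rz(yaw) Ry(pitch) Rx(roll)).
In Python, from station import arm, viewer, ticket gives the robot as it stands. The module is installed in compiled form; this text tells all that it offers.
- The arm moves only by the tool step_arm, never from a script. Its argument "targets" is a list of rows, each a list of 3 entries, a list of its own where there are three numbers: the shift along the tool's x, y, z in m, then the turn, a rotation vector about the tool's x, y, z in degrees, then the opening, from -1 (shut) to 1 (fully open), so that 0 is half open. A call has exactly 8 rows; each row shifts and turns the commanded pose from where the row before left it, along the tool's axes as they then stand; what a row does not reach is not made up. A row lasts 1/10 s, in which the tool goes at most 50 mm and 8.59 degrees, less where a joint would pass 70% of its speed; a pose out of reach is approached as far as the arm can. A call is refused whole if a number of a shift passes 0.05 or a number of a turn 8.59, either way. A call with a gripper value outside its range is refused whole. The fingers move at their own pace and stop on an object; "grip_force" is the grip in N (left out, the last holds). Time passes only in rows, so rows that do not move let the fingers close, or fill a call up. It gives the time, the measured TCP pose, the force and the opening at its end, in the units of the state.
- arm.get_state(): the state, without advancing time (a new reading comes with each control period).
- viewer.grab_frame(name): name is "scene" or "side" or "wrist"; returns (picture, depth): 420x560x3 uint8, red, green, blue; 420x560 float32, m along the optical axis (not along the pixel's ray), 0 where there is no reading.
- viewer.calibration(name): a dict with "fov_y" (degrees; the focal length in pixels is half the picture's height over the tangent of half this angle, whatever the lens; pixels are square), "cx", "cy" (the principal point, pixels), "world_to_cam" (4x4, takes a point from world to camera coordinates); the wrist camera has in their place "tool_from_camera" (4x4, takes a point from camera to tool coordinates, whose origin is the TCP and whose axes are the tool frame's). Camera axes: x right, y up, looking along -z (the intrinsics and any distortion apply to the point x, -y, -z); pixel columns grow to the right and rows downward; lengths in m; the calibration is good to about 2 mm. A picture is of the moment at which its call begins: read the wrist's pose just before it. calibration takes no time and is no camera call.
- ticket.job_done(): hands the job in, once; it reports no verdict.
The state is a dict: "t": time; "q": joint angles; "qd": joint speeds; "joint_efforts": joint torques, N m; "eef_pos": TCP position; "ee_rot": TCP orientation; "force": force on the tool from outside, world axes, zero at the start; "moment": the same for the moment, N m; "width": finger opening in m.
Only numpy, scipy, OpenCV 4.12 (cv2) and the standard library are available. Lean on these libraries where they do the work, as an engineer would, in place of code of your own. Each camera call takes 0.05 s, during which the arm holds its last target.

## Working session

There is one attempt and no reset: what is moved stays moved. The work goes in short steps, Python scripts to look and compute and a tool call to move; the robot and the scene stay as the last step left them, time stands still between calls to the robot, and variables do not carry over. Pictures are saved under pics/ and viewed, and the job is handed in when it is done.

Besides the shell and the picture viewer there is one more tool, called after "Emit:" in YAML: its name, and indented under it one key for each argument. step_arm: Moves the arm, as the interface text tells. Its arguments: {"type":"object","properties":{"targets":{"type":"array"},"grip_force":{"type":"number"}},"required":["targets"]}

```bash
mkdir -p pics; python3 - <<'E'
from station import arm, viewer, ticket
import cv2, numpy as np
s=arm.get_state(); print(s)
for n in ["scene","side","wrist"]:
    c=viewer.calibration(n); print(n,c)
    p,d=viewer.grab_frame(n); cv2.imwrite(f"pics/{n}0.png",cv2.cvtColor(p,cv2.COLOR_RGB2BGR)); np.save(f"{n}0_d.npy",d); np.save(f"{n}0_p.npy",p)
    print((d>0).mean(), d.max())
E
```

```text
{'t': 0.0, 'q': array([ 1.40207897e+00,  3.59389863e-01,  1.10717614e-02, -3.75358310e-04,
       -1.22411811e+00, -2.88106243e-01]), 'qd': array([ 0.00059965,  0.00057766, -0.0006657 , -0.00074886,  0.00062509,
       -0.00086207]), 'joint_efforts': array([-5.39185075e-04, -5.82718170e+01,  2.93048036e+01,  6.99754804e+00,
        7.03870930e-03, -1.48589302e-04]), 'eef_pos': array([0.29753766, 0.60533325, 0.22562185]), 'ee_rot': array([-3.14146497e+00, -1.67257007e-03, -2.02774786e+00]), 'force': array([ 0.06380697,  0.43092308, -0.09123004]), 'moment': array([-0.01203434, -0.01914502, -0.00859388]), 'width': 0.08773132628715012}
scene {'fov_y': 46.636689298434845, 'cx': 287.2543474766157, 'cy': 206.69408011080563, 'world_to_cam': array([[-0.42308867,  0.90585821,  0.02041744,  0.23506065],
       [-0.6423539 , -0.3157569 ,  0.6983402 ,  0.2870859 ],
       [ 0.63904416,  0.2823446 ,  0.71547473, -1.45762567],
       [ 0.        ,  0.        ,  0.        ,  1.        ]])}
0.9959948979591837 3.6581383
side {'fov_y': 57.98395162781416, 'cx': 283.2941667995456, 'cy': 205.675821153107, 'world_to_cam': array([[ 0.89802381, -0.43993414,  0.00334449, -0.49829835],
       [ 0.24692157,  0.51029594,  0.82378868, -0.19560998],
       [-0.36411945, -0.73895603,  0.56688713, -0.84323831],
       [ 0.        ,  0.        ,  0.        ,  1.        ]])}
0.9960119047619047 3.562711
wrist {'fov_y': 67.09817020843147, 'cx': 283.29215585863875, 'cy': 207.74606617993692, 'tool_from_camera': array([[ 9.99999903e-01, -3.29023830e-04,  2.94111568e-04,
         5.00202612e-04],
       [-2.47492517e-04, -9.69892976e-01, -2.43531423e-01,
        -6.58581576e-02],
       [ 3.65384385e-04,  2.43531327e-01, -9.69892963e-01,
        -1.58201154e-01],
       [ 0.00000000e+00,  0.00000000e+00,  0.00000000e+00,
         1.00000000e+00]])}
0.9474574829931973 1.2573737
```

View pics/scene0.png

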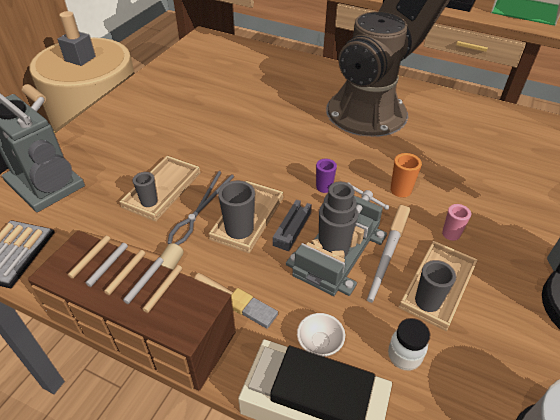

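View pics/side0.png

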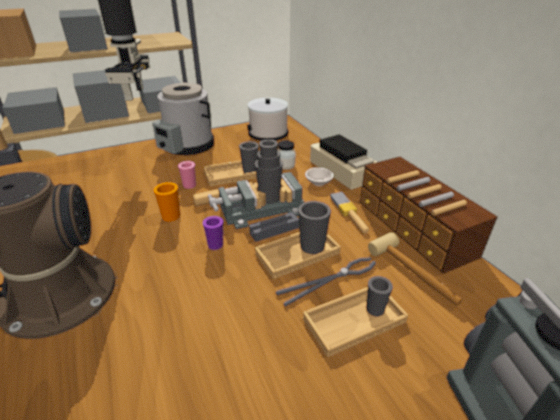

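View pics/wrist0.png

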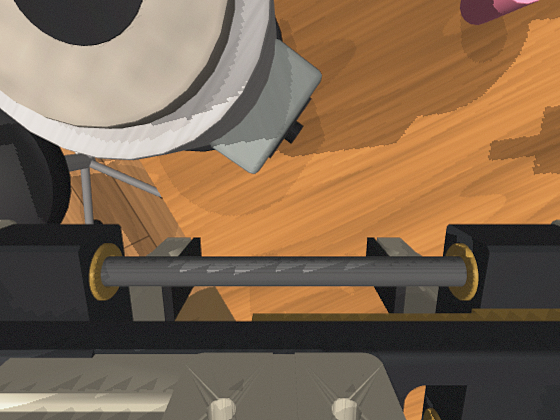

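The scene picture shows the nest in the vice at about (340,215) and three trays: left (160,185) with a small cup, middle (245,215) with a big one, right (440,283) with a mid-sized one. There are also decoy cups: purple (325,175), orange (405,175) and pink (456,220). Next I measure these from depth.

```bash
cat > h.py <<'E'
import numpy as np, cv2
from station import arm, viewer, ticket
from scipy.spatial.transform import Rotation as R
def cloud(cal,d,T=None):
    H,W=d.shape; f=H/2/np.tan(np.radians(cal['fov_y']/2))
    v,u=np.mgrid[0:H,0:W].astype(float)
    x=(u-cal['cx'])/f*d; y=-(v-cal['cy'])/f*d
    P=np.stack([x,y,-d,np.ones_like(d)],-1)
    M=np.linalg.inv(cal['world_to_cam']) if T is None else T
    Q=(P@M.T)[...,:3]; Q[d<=0]=np.nan
    return Q
def T_tool(s):
    T=np.eye(4); T[:3,:3]=R.from_euler('xyz',s['ee_rot']).as_matrix(); T[:3,3]=s['eef_pos']; return T
def grab(n):
    s=arm.get_state(); c=viewer.calibration(n); p,d=viewer.grab_frame(n)
    T=T_tool(s)@c['tool_from_camera'] if n=='wrist' else None
    return p,d,cloud(c,d,T),s
def save(p,name,k=1):
    cv2.imwrite(f'pics/{name}.png',cv2.resize(cv2.cvtColor(p,cv2.COLOR_RGB2BGR),None,fx=k,fy=k))
def circ(x,y):
    A=np.c_[2*x,2*y,np.ones_like(x)]; s=np.linalg.lstsq(A,x*x+y*y,rcond=None)[0]
    return s[0],s[1],np.sqrt(s[2]+s[0]**2+s[1]**2)
E
python3 - <<'E'
from h import *
np.set_printoptions(precision=4,suppress=True)
for n in ["scene","side"]:
    c=viewer.calibration(n); d=np.load(f'{n}0_d.npy'); p=np.load(f'{n}0_p.npy'); Q=cloud(c,d)
    np.save(f'{n}0_q.npy',Q)
    X,Y,Z=Q[...,0],Q[...,1],Q[...,2]
    m=(X>0.2)&(X<0.9)&(abs(Y)<0.75)&(abs(Z)<0.015)
    A=np.c_[X[m],Y[m],np.ones(m.sum())]; print(n,'bench fit',np.linalg.lstsq(A,Z[m],rcond=None)[0],np.std(Z[m]),m.sum())
    # dark grey high pts
    hsv=cv2.cvtColor(p,cv2.COLOR_RGB2HSV)
    dark=(hsv[...,2]<95)&(Z>0.03)&(Z<0.26)&(X>0.2)&(X<0.95)&(abs(Y)<0.75)
    nl,lab,st,ce=cv2.connectedComponentsWithStats(dark.astype(np.uint8))
    for i in range(1,nl):
        if st[i,4]<60: continue
        k=lab==i; print(ce[i].round(),st[i,4],'zmax',np.percentile(Z[k],98).round(3),'xy',np.median(X[k]).round(3),np.median(Y[k]).round(3), 'ext',np.ptp(X[k]).round(3),np.ptp(Y[k]).round(3))
E
```

```text
scene bench fit [ 0.0031  0.0004 -0.0023] 0.003600052013843448 83980
[ 19. 105.] 113 zmax 0.235 xy 0.642 -0.606 ext 0.049 0.073
[  7. 113.] 199 zmax 0.227 xy 0.676 -0.608 ext 0.042 0.113
[ 38. 162.] 2504 zmax 0.2 xy 0.684 -0.536 ext 0.094 0.186
[319. 175.] 75 zmax 0.07 xy 0.383 0.001 ext 0.018 0.023
[143. 178.] 119 zmax 0.08 xy 0.59 -0.356 ext 0.038 0.04
[146. 191.] 285 zmax 0.078 xy 0.616 -0.329 ext 0.036 0.043
[237. 193.] 486 zmax 0.119 xy 0.558 -0.124 ext 0.065 0.065
[341. 190.] 181 zmax 0.203 xy 0.548 0.108 ext 0.038 0.035
[336. 224.] 1590 zmax 0.2 xy 0.588 0.119 ext 0.06 0.076
[238. 216.] 827 zmax 0.117 xy 0.612 -0.09 ext 0.05 0.068
[369. 212.] 187 zmax 0.076 xy 0.443 0.151 ext 0.122 0.056
[ 81. 258.] 85 zmax 0.131 xy 0.869 -0.274 ext 0.087 0.007
[555. 273.] 501 zmax 0.145 xy 0.457 0.545 ext 0.151 0.048
[101. 264.] 84 zmax 0.131 xy 0.859 -0.233 ext 0.089 0.007
[315. 269.] 534 zmax 0.072 xy 0.647 0.104 ext 0.014 0.096
[118. 272.] 138 zmax 0.13 xy 0.862 -0.194 ext 0.087 0.008
[137. 280.] 143 zmax 0.13 xy 0.861 -0.153 ext 0.091 0.008
[439. 273.] 424 zmax 0.1 xy 0.567 0.33 ext 0.05 
[... 649 characters left out ...]

[266. 168.] 1653 zmax 0.198 xy 0.561 0.089 ext 0.218 0.289
[431. 222.] 3828 zmax 0.131 xy 0.815 -0.258 ext 0.134 0.34
[247. 203.] 182 zmax 0.072 xy 0.481 0.071 ext 0.035 0.088
[298. 196.] 88 zmax 0.07 xy 0.627 0.055 ext 0.029 0.014
[368. 198.] 85 zmax 0.054 xy 0.81 -0.037 ext 0.011 0.076
[229. 209.] 100 zmax 0.062 xy 0.426 0.077 ext 0.051 0.058
[314. 210.] 296 zmax 0.119 xy 0.599 -0.085 ext 0.064 0.044
[313. 231.] 770 zmax 0.118 xy 0.564 -0.14 ext 0.064 0.054
[380. 284.] 176 zmax 0.08 xy 0.613 -0.335 ext 0.036 0.034
[544. 324.] 1273 zmax 0.237 xy 0.649 -0.604 ext 0.059 0.098
[377. 299.] 336 zmax 0.08 xy 0.585 -0.362 ext 0.034 0.036
[510. 364.] 4954 zmax 0.208 xy 0.634 -0.575 ext 0.084 0.163
```

```bash
python3 - <<'E'
from h import *
np.set_printoptions(precision=4,suppress=True)
Qs={n:np.load(f'{n}0_q.npy') for n in ["scene","side"]}
Ps={n:np.load(f'{n}0_p.npy') for n in ["scene","side"]}
def near(n,c,r,z0,z1):
    Q=Qs[n]; m=(np.hypot(Q[...,0]-c[0],Q[...,1]-c[1])<r)&(Q[...,2]>z0)&(Q[...,2]<z1); return Q[m]
# nest rims: outside of cylinder walls bands
for nm,c,bands,r in [('nest',(.555,.107),[(.18,.202,.04),(.15,.172,.045),(.12,.14,.055)],0),('st_small',(.6,-.345),[(.04,.08,.04)],0),('st_large',(.582,-.108),[(.06,.115,.055)],0),('st_med',(.59,.33),[(.06,.098,.045)],0)]:
    for z0,z1,rr in bands:
        pts={}
        for n in Qs:
            q=near(n,c,rr,z0,z1); pts[n]=q
        a=np.vstack(list(pts.values()))
        hull=cv2.convexHull(a[:,:2].astype(np.float32))
        cc=cv2.minEnclosingCircle(hull); print(nm,z0,z1,[len(v) for v in pts.values()],'encl',np.array(cc[0]).round(4),'diam',round(2*cc[1],4),'zmax',[np.percentile(v[:,2],98).round(3) for v in pts.values()])
        h=hull[:,0].astype(float); x0=circ(h[:,0],h[:,1]); print('  hullcirc',np.round(x0[:2],4),'d',round(2*x0[2],4))
# trays
for nm,c,r in [('small',(.60,-.30),.16),('large',(.55,-.1),.14),('med',(.55,.34),.14)]:
    for n in Qs:
        Q=Qs[n]; hsv=cv2.cvtColor(Ps[n],cv2.COLOR_RGB2HSV)
        m=(abs(Q[...,0]-c[0])<r)&(abs(Q[...,1]-c[1])<r)&(Q[...,2]>.014)&(Q[...,2]<.03)&(hsv[...,1]>40)&(hsv[...,2]>110)
        nl,lab,st,ce=cv2.connectedComponentsWithStats(cv2.dilate(m.astype(np.uint8),np.ones((5,5))))
        i=1+np.argmax(st[1:,4]); mm=m&(lab==i)
        q=Q[mm][:,:2]
        print(nm,n,len(q),cv2.minAreaRect((q*1000).astype(np.float32)),'px',ce[i].round())
E
```

```text
nest 0.18 0.202 [354, 174] encl [0.5643 0.1093] diam 0.0544 zmax [np.float64(0.202), np.float64(0.201)]
  hullcirc [0.5631 0.1102] d 0.0515
nest 0.15 0.172 [265, 161] encl [0.5632 0.1107] diam 0.0676 zmax [np.float64(0.172), np.float64(0.172)]
  hullcirc [0.5634 0.1107] d 0.0653
nest 0.12 0.14 [258, 164] encl [0.5626 0.1111] diam 0.0822 zmax [np.float64(0.14), np.float64(0.14)]
  hullcirc [0.5634 0.1108] d 0.0794
st_small 0.04 0.08 [453, 532] encl [ 0.6021 -0.3442] diam 0.0548 zmax [np.float64(0.08), np.float64(0.08)]
  hullcirc [ 0.6013 -0.3448] d 0.0518
st_large 0.06 0.115 [996, 772] encl [ 0.5836 -0.1105] diam 0.0824 zmax [np.float64(0.114), np.float64(0.114)]
  hullcirc [ 0.5835 -0.1102] d 0.0783
st_med 0.06 0.098 [727, 246] encl [0.5877 0.3256] diam 0.0688 zmax [np.float64(0.098), np.float64(0.097)]
  hullcirc [0.5874 0.3262] d 0.0649
small scene 534 ((548.8216552734375, -344.63616943359375), (102.61955261230469, 191.81103515625), 89.40131378173828) px [161. 187.]
small side 921 ((548.7562255859375, -347.25933837890625), (101.5221939086914, 191.10804748535156), 89.3081283569336) px [352. 319.]
large scene 484 ((539.1392822265625, -110.31279754638672), (194.02220153808594, 101.44389343261719), 2.6113736629486084) px [249. 218.]
large side 575 ((539.960693359375, -113.53056335449219), (192.08592224121094, 102.67889404296875), 1.561553955078125) px [295. 252.]
med scene 814 ((535.4192504882812, 338.873046875), (100.00933837890625, 194.1244659423828), 83.3998031616211) px [439. 283.]
med side 255 ((517.4070434570312, 338.1386413574219), (104.81282043457031, 153.91433715820312), 84.12429809570312) px [227. 171.]
```

```bash
python3 - <<'E'
from h import *
p=np.load('scene0_p.npy')
save(p[140:340,200:500],'crop_scene0',2.6)
p=np.load('side0_p.npy')
save(p[120:370,180:450],'crop_side0',2.4)
E
```

```text
(no output)
```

View pics/crop_scene0.png

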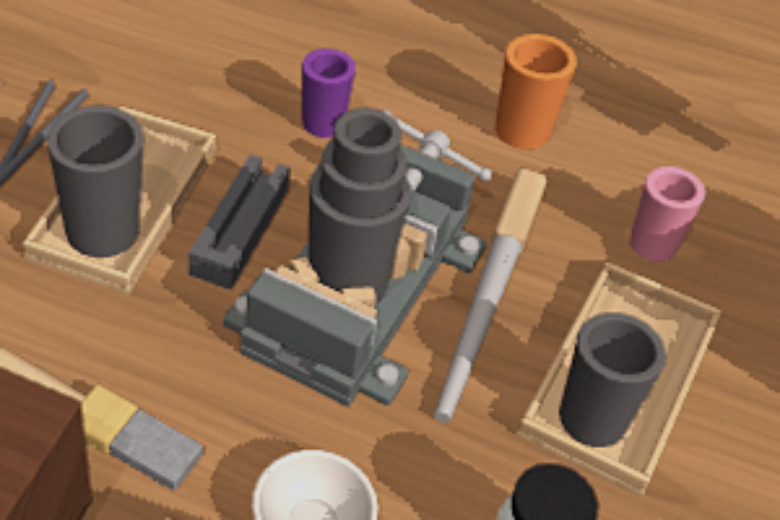

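View pics/crop_side0.png

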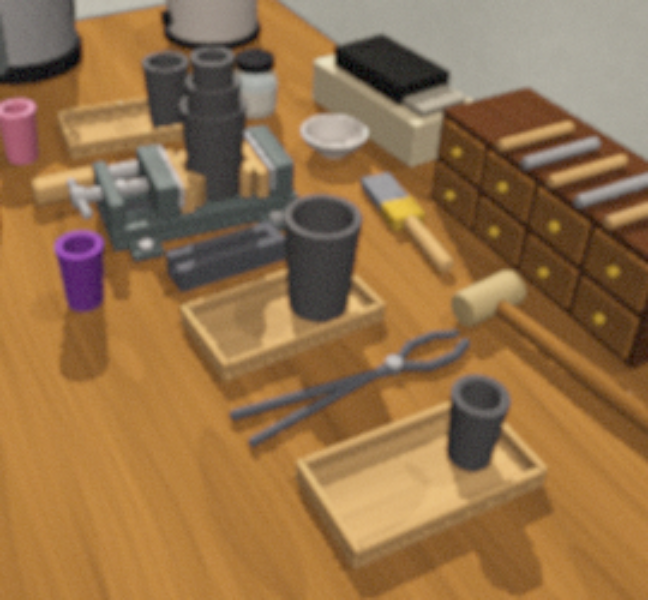

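```bash
cat >> h.py <<'E'
def delta(tgt,yaw=None):
    s=arm.get_state(); T=T_tool(s); d=T[:3,:3].T@(np.array(tgt)-s['eef_pos'])
    print('t',round(s['t'],2),'pos',s['eef_pos'].round(4),'rot',np.degrees(s['ee_rot']).round(2),'w',s['width'].round(4),'F',s['force'].round(2),'q',s['q'].round(2))
    print('tool delta',d.round(4)); 
    if yaw is not None:
        r=T[:3,:3].T@R.from_euler('xyz',[np.pi,0,yaw]).as_matrix(); print('turn deg',np.degrees(R.from_matrix(r).as_rotvec()).round(2))
E
python3 - <<'E'
from h import *
Q=np.vstack([np.load(f'{n}0_q.npy').reshape(-1,3) for n in ["scene","side"]]); Q=Q[~np.isnan(Q).any(1)]
# coarse height map
print('cols y:',np.arange(-.45,.7,.1).round(2))
for x in np.arange(.2,.85,.05):
    r=[]
    for y in np.arange(-.45,.7,.1):
        m=(Q[:,0]>=x)&(Q[:,0]<x+.05)&(Q[:,1]>=y)&(Q[:,1]<y+.1)&(Q[:,2]<.6)
        r.append(int(1000*np.percentile(Q[m,2],99)) if m.sum()>8 else -1)
    print(round(x,2),r)
p=np.load('scene0_p.npy'); hsv=cv2.cvtColor(p,cv2.COLOR_RGB2HSV); q=np.load('scene0_q.npy')
for nm,(u,v) in dict(pink=(456,222),orange=(405,175),purple=(325,175)).items():
    w=q[v-18:v+18,u-14:u+14].reshape(-1,3); w=w[w[:,2]>.02]; print(nm,np.median(w,0).round(3),np.percentile(w[:,2],98).round(3))
delta([.5633,.1105,.30],-np.pi/2)
E
```

```text
cols y: [-0.45 -0.35 -0.25 -0.15 -0.05  0.05  0.15  0.25  0.35  0.45  0.55  0.65]
0.2 [2, 2, 2, 2, 2, 2, 2, 2, 2, 333, 333, 2]
0.25 [2, 2, 2, 2, 2, 2, 95, 2, 2, 334, 509, 2]
0.3 [2, 2, 2, 2, 75, 2, 95, 2, 2, 309, 507, 333]
0.35 [2, 2, 2, 2, 75, 66, 40, 75, 74, 118, 313, 334]
0.4 [2, 7, 19, 22, 10, 66, 66, 73, 21, 194, 221, 221]
0.45 [22, 22, 22, 22, 31, 77, 76, 22, 21, 194, 221, 221]
0.5 [22, 22, 21, 120, 31, 204, 75, 22, 22, 193, 220, 220]
0.55 [80, 81, 22, 121, 31, 204, 31, 101, 100, 2, 3, 3]
0.6 [80, 80, 21, 121, 17, 138, 73, 101, 98, 2, 2, 2]
0.65 [2, 2, 11, 2, 2, 70, 44, 85, 2, 2, 54, 3]
0.7 [22, 29, 38, 20, 20, 31, 31, 86, 2, 123, 125, 123]
0.75 [29, 31, 37, 19, 21, 31, 31, 49, 1, 125, 144, 125]
0.8 [2, 140, 141, 141, 130, 95, 97, 96, 2, 125, 126, -1]
pink [0.393 0.333 0.06 ] 0.076
orange [0.309 0.19  0.07 ] 0.095
purple [0.38  0.018 0.064] 0.204Traceback (most recent call last):
  File "<stdin>", line 14, in <module>
  File "h.py", line 25, in delta
    print('t',round(s['t'],2),'pos',s['eef_pos'].round(4),'rot',np.degrees(s['ee_rot']).round(2),'w',s['width'].round(4),'F',s['force'].round(2),'q',s['q'].round(2))
                                                                                                     ^^^^^^^^^^^^^^^^
AttributeError: 'float' object has no attribute 'round'
```

```bash
sed -i "s/s\['width'\].round(4)/round(float(s['width']),4)/" h.py; python3 -c "
from h import *
delta([.5633,.1105,.30],-np.pi/2)"
```

```text
t 0.15 pos [0.2976 0.6054 0.2258] rot [-1.7999e+02 -8.0000e-02 -1.1618e+02] w 0.0876 F [ 0.39  1.13 -0.54] q [ 1.4   0.36  0.01 -0.   -1.22 -0.29]
tool delta [ 0.327  -0.4568 -0.0737]
turn deg [ 1.000e-02 -8.000e-02 -2.618e+01]
```

Emit:
step_arm:
  targets:
    - [[0, 0, -0.025], [0, 0, -6.5], 1]
    - [[0, 0, -0.025], [0, 0, -6.5], 1]
    - [[0, 0, -0.025], [0, 0, -6.5], 1]
    - [[0, 0, 0], [0, 0, -6.5], 1]
    - [[0.04, -0.02, 0], [0, 0, 0], 1]
    - [[0.04, -0.02, 0], [0, 0, 0], 1]
    - [[0.04, -0.02, 0], [0, 0, 0], 1]
    - [[0.04, -0.02, 0], [0, 0, 0], 1]
  grip_force: 20

```text
t: 0.95
eef_pos: [0.3776, 0.4438, 0.3013]
ee_rot: [3.141, -0.0, -1.573]
force: [0.8, 0.4, 0.0]
width: 0.0878
```

```bash
python3 -c "
from h import *
delta([.5633,.1105,.30],-np.pi/2)"
```

```text
t 0.95 pos [0.3776 0.4438 0.3013] rot [ 1.7998e+02 -2.0000e-02 -9.0150e+01] w 0.0878 F [0.75 0.35 0.04] q [ 1.2   0.17 -0.08 -0.   -1.33  0.37]
tool delta [ 0.3329 -0.1866  0.0013]
turn deg [ 0.02 -0.02 -0.15]
```

Emit:
step_arm:
  targets:
    - [[0.0416, -0.0233, 0], [0, 0, 0], 1]
    - [[0.0416, -0.0233, 0], [0, 0, 0], 1]
    - [[0.0416, -0.0233, 0], [0, 0, 0], 1]
    - [[0.0416, -0.0233, 0], [0, 0, 0], 1]
    - [[0.0416, -0.0233, 0], [0, 0, 0], 1]
    - [[0.0416, -0.0233, 0], [0, 0, 0], 1]
    - [[0.0416, -0.0233, 0], [0, 0, 0], 1]
    - [[0.0416, -0.0233, 0], [0, 0, 0], 1]

```text
t: 1.75
eef_pos: [0.5631, 0.1103, 0.3016]
ee_rot: [3.142, 0.0, -1.574]
force: [0.8, 0.4, -0.1]
width: 0.0878
```

```bash
python3 - <<'E'
from h import *
p,d,Q,s=grab('wrist'); save(p,'wrist1'); 
delta([.5633,.1105,.23],-np.pi/2)
X,Y,Z=Q[...,0],Q[...,1],Q[...,2]
for z0,z1,r in [(.198,.209,.04),(.168,.179,.045),(.138,.149,.055)]:
    m=(np.hypot(X-.563,Y-.11)<r)&(Z>z0)&(Z<z1); a=Q[m]
    if len(a)<20: print(z0,len(a)); continue
    cc=cv2.minEnclosingCircle(a[:,:2].astype(np.float32)); print(z0,len(a),np.round(cc[0],4),'d',round(2*cc[1],4),'z',np.median(a[:,2]).round(4))
E
```

```text
t 1.8 pos [0.5653 0.1053 0.3012] rot [ 1.7997e+02 -1.3000e-01 -9.0330e+01] w 0.0873 F [ 3.39 -1.08  1.69] q [ 0.53  0.16 -0.09  0.   -1.32  1.04]
tool delta [-0.0054  0.002   0.0712]
turn deg [ 0.03 -0.13 -0.33]
0.198 1542 [0.5646 0.1091] d 0.05 z 0.2046
0.168 1119 [0.5649 0.1091] d 0.0642 z 0.1746
0.138 1354 [0.5651 0.109 ] d 0.0784 z 0.1444
```

View pics/wrist1.png

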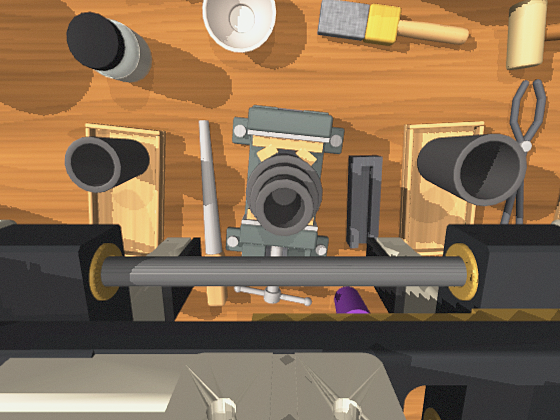

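The wrist view shows the three concentric dark rims at (285,205). Their diameters of 50, 64 and 78 mm and heights of 0.205, 0.175 and 0.144 match the description. The tool still had a residual swing, so I go lower and re-measure at rest.

Emit:
step_arm:
  targets:
    - [[0, 0, 0.02], [0, 0, 0], 1]
    - [[0, 0, 0.02], [0, 0, 0], 1]
    - [[0, 0, 0.02], [0, 0, 0], 1]
    - [[0, 0, 0.01], [0, 0, 0], 1]
    - [[0, 0, 0], [0, 0, 0], 1]
    - [[0, 0, 0], [0, 0, 0], 1]
    - [[0, 0, 0], [0, 0, 0], 1]
    - [[0, 0, 0], [0, 0, 0], 1]

```text
t: 2.6
eef_pos: [0.5631, 0.1124, 0.2325]
ee_rot: [-3.14, 0.001, -1.574]
force: [-0.7, 0.6, 0.8]
width: 0.0881
```

```bash
cat > nest.py <<'E'
from h import *
import sys
p,d,Q,s=grab('wrist'); save(p,sys.argv[1])
delta([.5633,.1105,.18],-np.pi/2)
X,Y,Z=Q[...,0],Q[...,1],Q[...,2]
for z0,z1,r in [(.198,.209,.04),(.168,.182,.045),(.138,.149,.055)]:
    m=(np.hypot(X-.563,Y-.11)<r)&(Z>z0)&(Z<z1); a=Q[m]
    if len(a)<20: print(z0,len(a)); continue
    cc=cv2.minEnclosingCircle(a[:,:2].astype(np.float32)); print(z0,len(a),np.round(cc[0],4),'d',round(2*cc[1],4),'z',np.median(a[:,2]).round(4))
E
python3 nest.py wrist2
```

```text
t 2.65 pos [0.563  0.1124 0.2324] rot [-1.7993e+02  4.0000e-02 -9.0160e+01] w 0.0878 F [ 0.09 -0.1  -0.21] q [ 0.54  0.19 -0.21  0.   -1.17  1.03]
tool delta [ 0.0019 -0.0003  0.0524]
turn deg [-0.07  0.04 -0.16]
0.198 2118 [0.565  0.1089] d 0.0496 z 0.2046
0.168 2037 [0.5648 0.1093] d 0.0642 z 0.1747
0.138 1953 [0.5646 0.1091] d 0.0782 z 0.1445
```

View pics/wrist2.png

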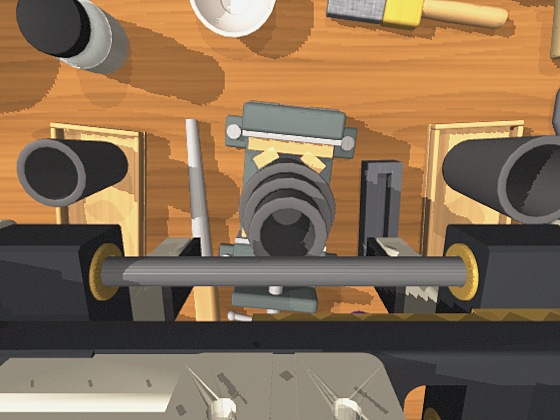

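Emit:
step_arm:
  targets:
    - [[0.0029, -0.0015, 0.01], [0, 0, 0], 1]
    - [[0, 0, 0.012], [0, 0, 0], 1]
    - [[0, 0, 0.012], [0, 0, 0], 1]
    - [[0, 0, 0.01], [0, 0, 0], 1]
    - [[0, 0, 0.006], [0, 0, 0], 1]
    - [[0, 0, 0.002], [0, 0, 0], 1]
    - [[0, 0, 0], [0, 0, 0], 1]
    - [[0, 0, 0], [0, 0, 0], 1]

```text
t: 3.45
eef_pos: [0.5645, 0.1094, 0.18]
ee_rot: [-3.141, 0.0, -1.574]
force: [-0.3, -0.5, 0.5]
width: 0.0877
```

```bash
python3 -c "
from h import *
p,d,Q,s=grab('side'); save(p[110:230,190:340],'side3',4)
p,d,Q,s=grab('scene'); save(p[130:300,260:420],'scene3',3.5)
delta([.5645,.1095,.18],-np.pi/2)"
```

```text
t 3.55 pos [0.5644 0.1094 0.1801] rot [-1.7995e+02  2.0000e-02 -9.0170e+01] w 0.0875 F [0.16 0.21 0.3 ] q [ 0.53  0.23 -0.28  0.   -1.06  1.04]
tool delta [-0.0001 -0.0001  0.0001]
turn deg [-0.05  0.02 -0.17]
```

View pics/side3.png

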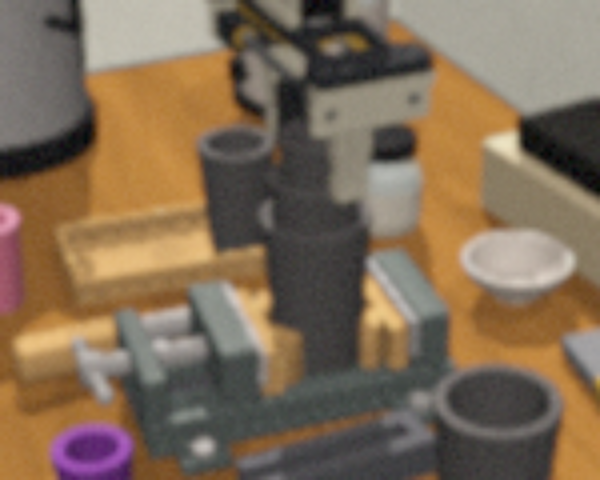

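View pics/scene3.png

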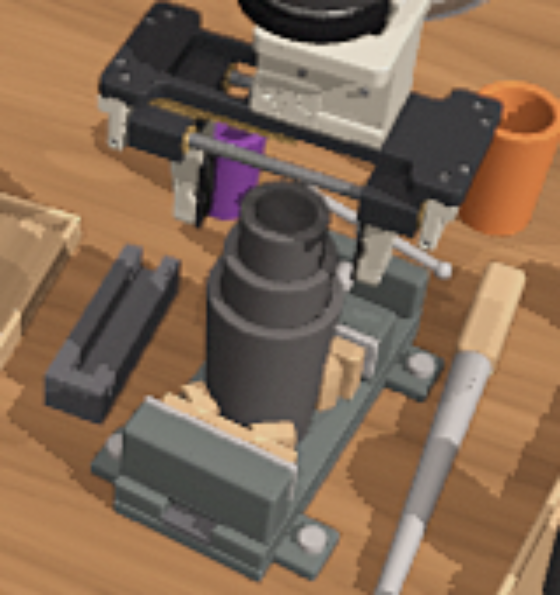

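Both views show the fingers straddling the small cup just above the medium rim, with nothing touched. Close.

Emit:
step_arm:
  targets:
    - [[0, 0, 0], [0, 0, 0], -1]
    - [[0, 0, 0], [0, 0, 0], -1]
    - [[0, 0, 0], [0, 0, 0], -1]
    - [[0, 0, 0], [0, 0, 0], -1]
    - [[0, 0, 0], [0, 0, 0], -1]
    - [[0, 0, 0], [0, 0, 0], -1]
    - [[0, 0, 0], [0, 0, 0], -1]
    - [[0, 0, 0], [0, 0, 0], -1]
  grip_force: 45

```text
t: 4.35
eef_pos: [0.5642, 0.1094, 0.1795]
ee_rot: [-3.142, 0.0, -1.574]
force: [0.5, 0.9, -0.7]
width: 0.0481
```

```bash
python3 -c "
from h import *
delta([.5645,.1095,.18],-np.pi/2)"
```

```text
t 4.35 pos [0.5642 0.1094 0.1795] rot [-1.800e+02  1.000e-02 -9.017e+01] w 0.0481 F [ 0.5   0.86 -0.67] q [ 0.53  0.23 -0.28 -0.   -1.06  1.04]
tool delta [-0.0001 -0.0003 -0.0005]
turn deg [-0.    0.01 -0.17]
```

Emit:
step_arm:
  targets:
    - [[0, 0, -0.002], [0, 0, 0], -1]
    - [[0, 0, -0.002], [0, 0, 0], -1]
    - [[0, 0, -0.002], [0, 0, 0], -1]
    - [[0, 0, -0.002], [0, 0, 0], -1]
    - [[0, 0, -0.002], [0, 0, 0], -1]
    - [[0, 0, -0.002], [0, 0, 0], -1]
    - [[0, 0, -0.002], [0, 0, 0], -1]
    - [[0, 0, -0.002], [0, 0, 0], -1]

```text
t: 5.15
eef_pos: [0.5644, 0.1091, 0.1963]
ee_rot: [-3.141, 0.0, -1.574]
force: [-0.4, 0.4, -1.2]
width: 0.0478
```

```bash
python3 - <<'E'
from h import *
delta([.5645,.1095,.28],-np.pi/2)
p,d,Q,s=grab('scene'); save(p[130:300,260:420],'scene4',3.5)
E
python3 nest.py wrist4
```

```text
t 5.15 pos [0.5644 0.1091 0.1963] rot [-179.95    0.    -90.17] w 0.0478 F [-0.4   0.36 -1.18] q [ 0.53  0.22 -0.26  0.   -1.09  1.04]
tool delta [-0.0004 -0.0002 -0.0837]
turn deg [-0.05  0.   -0.17]
t 5.25 pos [0.5645 0.1093 0.1963] rot [-1.7994e+02  1.0000e-02 -9.0170e+01] w 0.0476 F [ 0.64  0.01 -1.25] q [ 0.53  0.22 -0.26  0.   -1.09  1.04]
tool delta [-0.0012  0.0012  0.0163]
turn deg [-0.06  0.01 -0.17]
0.198 952 [0.576  0.1099] d 0.0757 z 0.205
0.168 2330 [0.5685 0.1086] d 0.063 z 0.1747
0.138 1952 [0.5645 0.1092] d 0.0785 z 0.1448
```

View pics/scene4.png

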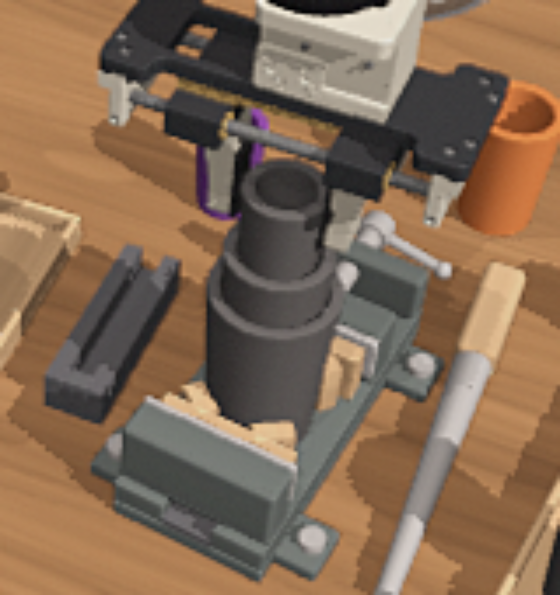

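The small cup came up and the medium one stayed. The force reads about the cup's weight, so it is loose. Lift clear.

Emit:
step_arm:
  targets:
    - [[0, 0, -0.006], [0, 0, 0], -1]
    - [[0, 0, -0.012], [0, 0, 0], -1]
    - [[0, 0, -0.015], [0, 0, 0], -1]
    - [[0, 0, -0.018], [0, 0, 0], -1]
    - [[0, 0, -0.018], [0, 0, 0], -1]
    - [[0, 0, -0.012], [0, 0, 0], -1]
    - [[0, 0, -0.006], [0, 0, 0], -1]
    - [[0, 0, 0], [0, 0, 0], -1]

```text
t: 6.05
eef_pos: [0.5644, 0.1094, 0.2835]
ee_rot: [-3.14, 0.001, -1.574]
force: [0.2, -0.0, -1.1]
width: 0.0484
```

```bash
python3 - <<'E'
from h import *
delta([.504,-.346,.28],-np.pi/2)
p,d,Q,s=grab('scene'); save(p[90:300,240:440],'scene5',2.8)
X,Y,Z=Q[...,0],Q[...,1],Q[...,2]; hsv=cv2.cvtColor(p,cv2.COLOR_RGB2HSV)
m=(np.hypot(X-.5645,Y-.1093)<.035)&(Z>.2)&(Z<.36); 
h=np.histogram(Z[m],bins=np.arange(.2,.36,.01)); print(list(zip(h[1].round(2),h[0])))
m=(np.hypot(X-.5645,Y-.1093)<.045)&(Z>.14)&(Z<.2); print('med top',np.percentile(Z[m],98))
E
```

```text
t 6.05 pos [0.5644 0.1094 0.2835] rot [-1.7992e+02  4.0000e-02 -9.0170e+01] w 0.0484 F [ 0.21 -0.02 -1.09] q [ 0.53  0.16 -0.13  0.   -1.28  1.04]
tool delta [0.4556 0.0591 0.0031]
turn deg [-0.08  0.04 -0.17]
[(np.float64(0.2), np.int64(0)), (np.float64(0.21), np.int64(0)), (np.float64(0.22), np.int64(0)), (np.float64(0.23), np.int64(60)), (np.float64(0.24), np.int64(82)), (np.float64(0.25), np.int64(100)), (np.float64(0.26), np.int64(99)), (np.float64(0.27), np.int64(99)), (np.float64(0.28), np.int64(184)), (np.float64(0.29), np.int64(232)), (np.float64(0.3), np.int64(382)), (np.float64(0.31), np.int64(68)), (np.float64(0.32), np.int64(72)), (np.float64(0.33), np.int64(32)), (np.float64(0.34), np.int64(16))]
med top 0.17476697041924508
```

View pics/scene5.png

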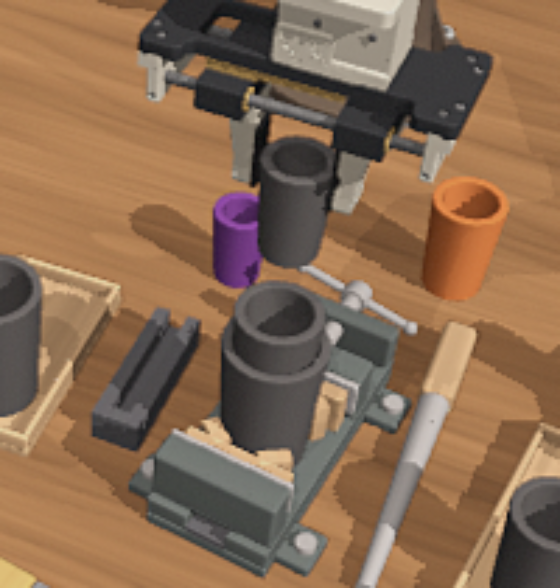

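Small cup is free and held upright: rim at 0.309, foot about 0.234. The medium rim is still at 0.175. Carry it to the left tray, which holds the 75 mm cup at scene (145,188).

Emit:
step_arm:
  targets:
    - [[0.01, 0.001, 0], [0, 0, 0], -1]
    - [[0.02, 0.003, 0], [0, 0, 0], -1]
    - [[0.03, 0.004, 0], [0, 0, 0], -1]
    - [[0.035, 0.005, 0], [0, 0, 0], -1]
    - [[0.035, 0.005, 0], [0, 0, 0], -1]
    - [[0.035, 0.005, 0], [0, 0, 0], -1]
    - [[0.035, 0.005, 0], [0, 0, 0], -1]
    - [[0.035, 0.005, 0], [0, 0, 0], -1]

```text
t: 6.9
eef_pos: [0.529, -0.1281, 0.2822]
ee_rot: [3.141, -0.0, -1.574]
force: [0.1, 0.2, -0.3]
width: 0.0482
```

Emit:
step_arm:
  targets:
    - [[0.035, 0.004, 0], [0, 0, 0], -1]
    - [[0.035, 0.004, 0], [0, 0, 0], -1]
    - [[0.035, 0.004, 0], [0, 0, 0], -1]
    - [[0.035, 0.004, 0], [0, 0, 0], -1]
    - [[0.035, 0.004, 0], [0, 0, 0], -1]
    - [[0.025, 0.003, 0], [0, 0, 0], -1]
    - [[0.015, 0.002, 0], [0, 0, 0], -1]
    - [[0.006, 0.001, 0], [0, 0, 0], -1]

```text
t: 7.7
eef_pos: [0.5025, -0.3482, 0.2818]
ee_rot: [3.14, 0.0, -1.576]
force: [-0.5, -0.5, -1.7]
width: 0.0479
```

```bash
python3 - <<'E'
from h import *
p,d,Q,s=grab('scene'); save(p[60:260,80:330],'scene6',2.8)
delta([.504,-.346,.28],-np.pi/2)
E
```

```text
t 7.75 pos [ 0.5027 -0.348   0.2819] rot [ 1.7993e+02  1.0000e-02 -9.0270e+01] w 0.048 F [ 0.42 -1.21 -1.32] q [-0.29  0.23 -0.05  0.   -1.3   1.85]
tool delta [-0.002  -0.0013  0.0019]
turn deg [ 0.07  0.01 -0.27]
```

View pics/scene6.png

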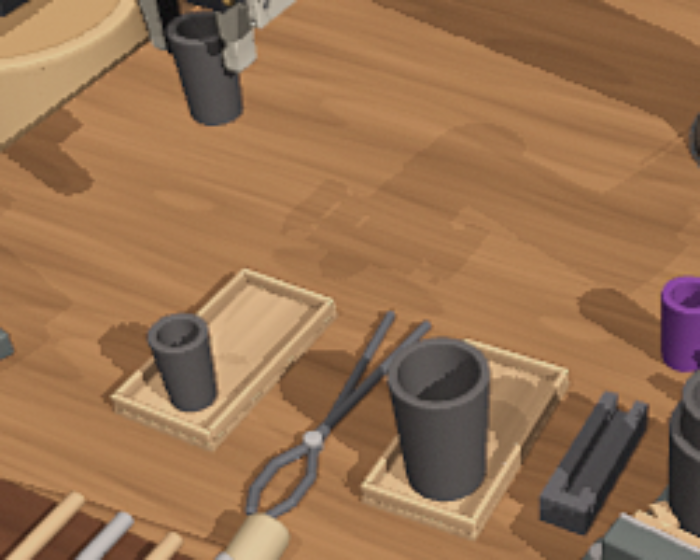

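The cup hangs over the free half of the small tray, with the tray's empty floor at crop (270,320). Lower it.

Emit:
step_arm:
  targets:
    - [[-0.002, -0.001, 0.01], [0, 0, 0], -1]
    - [[0, 0, 0.025], [0, 0, 0], -1]
    - [[0, 0, 0.03], [0, 0, 0], -1]
    - [[0, 0, 0.035], [0, 0, 0], -1]
    - [[0, 0, 0.035], [0, 0, 0], -1]
    - [[0, 0, 0.03], [0, 0, 0], -1]
    - [[0, 0, 0.015], [0, 0, 0], -1]
    - [[0, 0, 0.005], [0, 0, 0], -1]

```text
t: 8.55
eef_pos: [0.5036, -0.3427, 0.095]
ee_rot: [3.138, 0.002, -1.573]
force: [-0.8, -0.3, -1.2]
width: 0.048
```

```bash
cat > look.py <<'E'
from h import *
import sys
cx,cy,z0,z1=map(float,sys.argv[2:6])
for n in ['scene','side']:
    p,d,Q,s=grab(n); X,Y,Z=Q[...,0],Q[...,1],Q[...,2]
    hsv=cv2.cvtColor(p,cv2.COLOR_RGB2HSV)
    m=(np.hypot(X-cx,Y-cy)<.036)&(Z>z0)&(Z<z1)&(hsv[...,2]<105)
    vv,uu=np.nonzero(m); z=Z[m]
    if len(z): print(n,len(z),'zmin',np.percentile(z,2).round(4),'zmax',np.percentile(z,98).round(4),'px',uu.mean().round(),vv.mean().round())
    u,v=int(uu.mean()),int(vv.mean()); u0,v0=max(0,u-80),max(0,v-70); save(p[v0:v0+140,u0:u0+160],f'{sys.argv[1]}_{n}',4)
delta([cx,cy,.0])
E
python3 look.py l7 .504 -.346 .03 .14
```

```text
scene 558 zmin 0.0479 zmax 0.1348 px 167.0 152.0
side 551 zmin 0.0522 zmax 0.132 px 334.0 299.0
t 8.65 pos [ 0.5047 -0.3435  0.097 ] rot [ 1.7993e+02  2.0000e-02 -9.0100e+01] w 0.0482 F [-0.11  0.38 -0.99] q [-0.28  0.37 -0.3  -0.   -0.91  1.85]
tool delta [0.0025 0.0006 0.097 ]
```

View pics/l7_side.png

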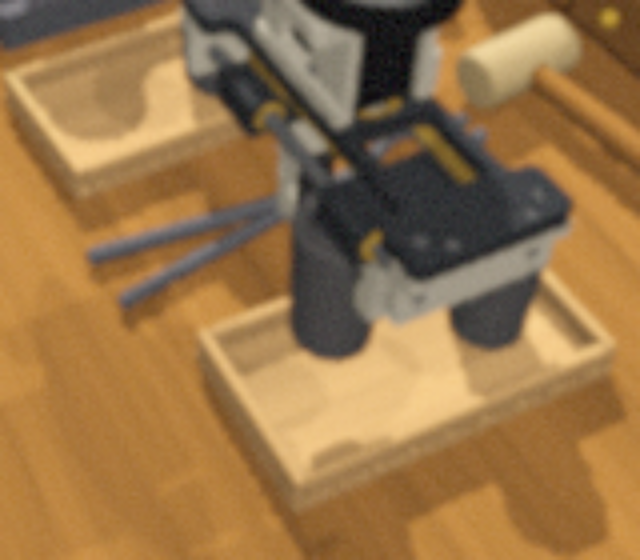

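View pics/l7_scene.png

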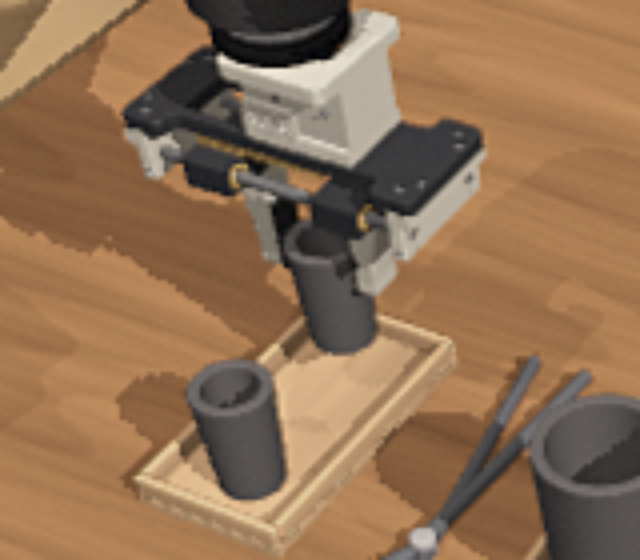

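Emit:
step_arm:
  targets:
    - [[0.0025, 0, 0.006], [0, 0, 0], -1]
    - [[0, 0, 0.01], [0, 0, 0], -1]
    - [[0, 0, 0.01], [0, 0, 0], -1]
    - [[0, 0, 0.006], [0, 0, 0], -1]
    - [[0, 0, 0.003], [0, 0, 0], -1]
    - [[0, 0, 0.001], [0, 0, 0], -1]
    - [[0, 0, 0.001], [0, 0, 0], -1]
    - [[0, 0, 0.001], [0, 0, 0], -1]

```text
t: 9.45
eef_pos: [0.505, -0.3472, 0.0598]
ee_rot: [-3.141, -0.0, -1.574]
force: [-0.4, -0.3, -0.7]
width: 0.0482
```

Emit:
step_arm:
  targets:
    - [[0, 0, 0.0005], [0, 0, 0], -1]
    - [[0, 0, 0.0005], [0, 0, 0], -1]
    - [[0, 0, 0.0005], [0, 0, 0], -1]
    - [[0, 0, 0.0005], [0, 0, 0], -1]
    - [[0, 0, 0], [0, 0, 0], -1]
    - [[0, 0, 0], [0, 0, 0], -1]
    - [[0, 0, 0], [0, 0, 0], -1]
    - [[0, 0, 0], [0, 0, 0], -1]

```text
t: 10.25
eef_pos: [0.5048, -0.3471, 0.0576]
ee_rot: [-3.142, -0.0, -1.574]
force: [0.2, 0.1, -0.7]
width: 0.0477
```

Emit:
step_arm:
  targets:
    - [[0, 0, 0.0005], [0, 0, 0], -1]
    - [[0, 0, 0.0005], [0, 0, 0], -1]
    - [[0, 0, 0.0005], [0, 0, 0], -1]
    - [[0, 0, 0.0005], [0, 0, 0], -1]
    - [[0, 0, 0.0005], [0, 0, 0], -1]
    - [[0, 0, 0], [0, 0, 0], -1]
    - [[0, 0, 0], [0, 0, 0], -1]
    - [[0, 0, 0], [0, 0, 0], -1]

```text
t: 11.05
eef_pos: [0.505, -0.3471, 0.0558]
ee_rot: [-3.141, -0.0, -1.574]
force: [-1.7, 2.6, 4.8]
width: 0.0482
```

```bash
python3 look.py l8 .504 -.346 .003 .1
```

```text
scene 511 zmin 0.0075 zmax 0.0943 px 168.0 165.0
side 496 zmin 0.0118 zmax 0.0927 px 334.0 315.0
t 11.15 pos [ 0.505  -0.3471  0.0558] rot [-1.7996e+02 -2.0000e-02 -9.0150e+01] w 0.0477 F [-1.89  1.58  5.56] q [-0.28  0.41 -0.33  0.   -0.82  1.85]
tool delta [-0.0011  0.0011  0.0558]
```

Floor contact felt (+5 N at the expected TCP height of 0.056). Release and retreat.

Emit:
step_arm:
  targets:
    - [[0, 0, -0.0004], [0, 0, 0], 0.2]
    - [[0, 0, 0], [0, 0, 0], 0.3]
    - [[0, 0, 0], [0, 0, 0], 0.6]
    - [[0, 0, 0], [0, 0, 0], 1]
    - [[0, 0, 0], [0, 0, 0], 1]
    - [[0, 0, 0], [0, 0, 0], 1]
    - [[0, 0, -0.005], [0, 0, 0], 1]
    - [[0, 0, -0.015], [0, 0, 0], 1]

```text
t: 11.95
eef_pos: [0.5038, -0.3467, 0.0745]
ee_rot: [3.139, 0.001, -1.574]
force: [-0.1, -0.0, -0.5]
width: 0.0873
```

Emit:
step_arm:
  targets:
    - [[0, 0, -0.03], [0, 0, 0], 1]
    - [[0, 0, -0.04], [0, 0, 0], 1]
    - [[0, 0, -0.045], [0, 0, 0], 1]
    - [[0, 0, -0.045], [0, 0, 0], 1]
    - [[0, 0, -0.035], [0, 0, 0], 1]
    - [[0, 0, -0.01], [0, 0, 0], 1]
    - [[0, 0, 0], [0, 0, 0], 1]
    - [[0, 0, 0], [0, 0, 0], 1]

```text
t: 12.75
eef_pos: [0.5042, -0.3466, 0.2793]
ee_rot: [3.14, 0.001, -1.574]
force: [0.2, -0.5, -0.7]
width: 0.0878
```

```bash
python3 - <<'E'
from h import *
p,d,Q,s=grab('scene'); save(p[100:260,80:330],'scene9',2.8)
X,Y,Z=Q[...,0],Q[...,1],Q[...,2]
for nm,c in dict(small=(.505,-.347),stored=(.602,-.345)).items():
    m=(np.hypot(X-c[0],Y-c[1])<.036)&(Z>.06)&(Z<.09); a=Q[m]; t=a[a[:,2]>.076]; cc=cv2.minEnclosingCircle(t[:,:2].astype(np.float32)); 
    A=np.c_[t[:,:2],np.ones(len(t))]; f=np.linalg.lstsq(A,t[:,2],rcond=None)[0]
    print(nm,len(t),np.round(cc[0],4),2*cc[1],'top z',np.median(t[:,2]).round(4),'tilt',f[:2].round(3))
delta([.5645,.1093,.26],-np.pi/2)
E
```

```text
small 127 [ 0.5036 -0.3441] 0.05149499326944351 top z 0.0788 tilt [0.018 0.003]
stored 150 [ 0.6005 -0.3445] 0.0527513362467289 top z 0.0786 tilt [-0.014 -0.001]
t 12.8 pos [ 0.504  -0.3466  0.2787] rot [ 1.7987e+02  7.0000e-02 -9.0180e+01] w 0.0877 F [ 0.18  0.18 -0.45] q [-0.28  0.23 -0.05 -0.   -1.29  1.85]
tool delta [-0.4561 -0.0591  0.0191]
turn deg [ 0.13  0.07 -0.18]
```

View pics/scene9.png

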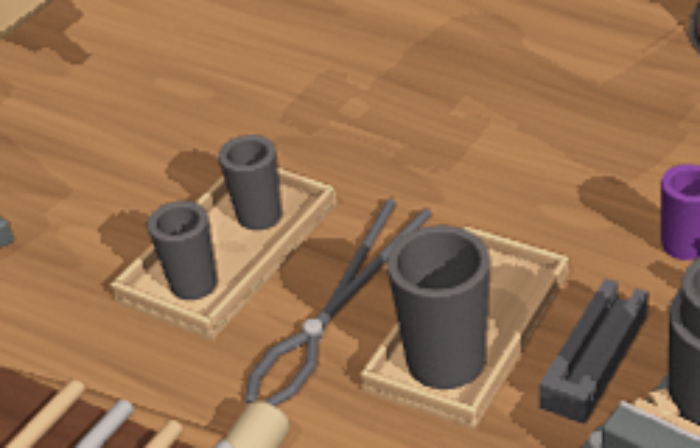

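The small cup stands upright in the free half at crop (252,183). Its rim is level with its neighbour's and the stored cup has not moved. Back to the nest for the medium one.

Emit:
step_arm:
  targets:
    - [[-0.015, -0.002, 0], [0, 0, 0], 1]
    - [[-0.03, -0.004, 0], [0, 0, 0], 1]
    - [[-0.03, -0.004, 0], [0, 0, 0], 1]
    - [[-0.04, -0.005, 0], [0, 0, 0], 1]
    - [[-0.04, -0.005, 0], [0, 0, 0], 1]
    - [[-0.04, -0.005, 0], [0, 0, 0], 1]
    - [[-0.04, -0.005, 0], [0, 0, 0], 1]
    - [[-0.04, -0.005, 0], [0, 0, 0], 1]

```text
t: 13.6
eef_pos: [0.5398, -0.07, 0.2792]
ee_rot: [3.14, -0.0, -1.574]
force: [0.8, -0.9, 0.4]
width: 0.0875
```

Emit:
step_arm:
  targets:
    - [[-0.04, -0.005, 0], [0, 0, 0], 1]
    - [[-0.04, -0.005, 0], [0, 0, 0], 1]
    - [[-0.035, -0.005, 0], [0, 0, 0], 1]
    - [[-0.03, -0.004, 0], [0, 0, 0], 1]
    - [[-0.02, -0.003, 0.01], [0, 0, 0], 1]
    - [[-0.01, -0.002, 0.01], [0, 0, 0], 1]
    - [[-0.006, 0, 0.01], [0, 0, 0], 1]
    - [[0, 0, 0.01], [0, 0, 0], 1]

```text
t: 14.4
eef_pos: [0.5646, 0.1089, 0.2389]
ee_rot: [3.14, -0.001, -1.573]
force: [0.2, -0.0, 0.3]
width: 0.0874
```

Emit:
step_arm:
  targets:
    - [[0, 0, 0], [0, 0, 0], 1]
    - [[0, 0, 0], [0, 0, 0], 1]
    - [[0, 0, 0], [0, 0, 0], 1]
    - [[0, 0, 0], [0, 0, 0], 1]
    - [[0, 0, 0], [0, 0, 0], 1]
    - [[0, 0, 0], [0, 0, 0], 1]
    - [[0, 0, 0], [0, 0, 0], 1]
    - [[0, 0, 0], [0, 0, 0], 1]

```text
t: 15.2
eef_pos: [0.5651, 0.1088, 0.2405]
ee_rot: [-3.141, 0.0, -1.574]
force: [-0.8, -0.1, 0.1]
width: 0.0875
```

```bash
python3 nest.py wrist10
```

```text
t 15.25 pos [0.5651 0.1088 0.2405] rot [-180.      0.    -90.17] w 0.0876 F [-0.86 -0.33 -0.04] q [ 0.53  0.19 -0.19  0.   -1.19  1.04]
tool delta [-0.0017  0.0018  0.0605]
turn deg [-0.    0.   -0.17]
0.198 0
0.168 2557 [0.5646 0.1086] d 0.0638 z 0.1746
0.138 1723 [0.5649 0.1092] d 0.0786 z 0.1447
```

View pics/wrist10.png

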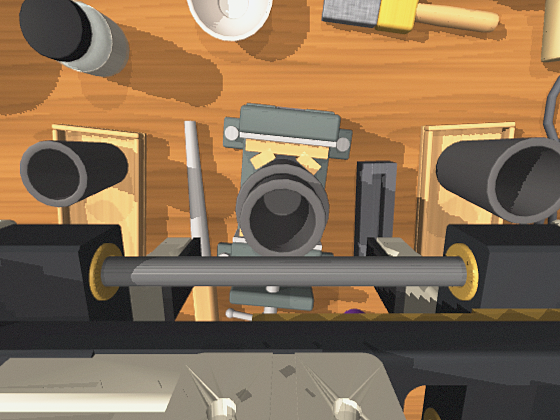

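The medium cup, now empty, has its rim at (283,210): 64 mm across at z 0.175, centred under the tool. Descend to TCP z = 0.150.

Emit:
step_arm:
  targets:
    - [[0, 0, 0.015], [0, 0, 0], 1]
    - [[0, 0, 0.02], [0, 0, 0], 1]
    - [[0, 0, 0.02], [0, 0, 0], 1]
    - [[0, 0, 0.016], [0, 0, 0], 1]
    - [[0, 0, 0.012], [0, 0, 0], 1]
    - [[0, 0, 0.007], [0, 0, 0], 1]
    - [[0, 0, 0], [0, 0, 0], 1]
    - [[0, 0, 0], [0, 0, 0], 1]

```text
t: 16.05
eef_pos: [0.5655, 0.1089, 0.151]
ee_rot: [-3.141, 0.0, -1.574]
force: [-0.2, 0.2, -0.4]
width: 0.0876
```

Emit:
step_arm:
  targets:
    - [[0, 0, 0], [0, 0, 0], -1]
    - [[0, 0, 0], [0, 0, 0], -1]
    - [[0, 0, 0], [0, 0, 0], -1]
    - [[0, 0, 0], [0, 0, 0], -1]
    - [[0, 0, 0], [0, 0, 0], -1]
    - [[0, 0, 0], [0, 0, 0], -1]
    - [[0, 0, 0], [0, 0, 0], -1]
    - [[0, 0, 0], [0, 0, 0], -1]
  grip_force: 55

```text
t: 16.85
eef_pos: [0.5655, 0.1092, 0.1508]
ee_rot: [-3.141, 0.001, -1.574]
force: [-0.6, 4.8, 3.4]
width: 0.0623
```

Emit:
step_arm:
  targets:
    - [[0, 0, -0.002], [0, 0, 0], -1]
    - [[0, 0, -0.002], [0, 0, 0], -1]
    - [[0, 0, -0.002], [0, 0, 0], -1]
    - [[0, 0, -0.002], [0, 0, 0], -1]
    - [[0, 0, -0.002], [0, 0, 0], -1]
    - [[0, 0, -0.002], [0, 0, 0], -1]
    - [[0, 0, -0.002], [0, 0, 0], -1]
    - [[0, 0, -0.002], [0, 0, 0], -1]

```text
t: 17.65
eef_pos: [0.5647, 0.1081, 0.1663]
ee_rot: [3.14, -0.001, -1.574]
force: [-0.9, 0.8, -2.7]
width: 0.0624
```

```bash
python3 look.py l11 .5647 .109 .03 .22
```

```text
scene 1640 zmin 0.0605 zmax 0.2002 px 335.0 214.0
side 839 zmin 0.0342 zmax 0.1912 px 269.0 174.0
t 17.75 pos [0.565  0.1082 0.1667] rot [ 1.7998e+02 -4.0000e-02 -9.0180e+01] w 0.0623 F [-0.06 -0.31 -1.92] q [ 0.53  0.24 -0.3   0.   -1.03  1.04]
tool delta [-0.0009  0.0002  0.1667]
```

View pics/l11_scene.png

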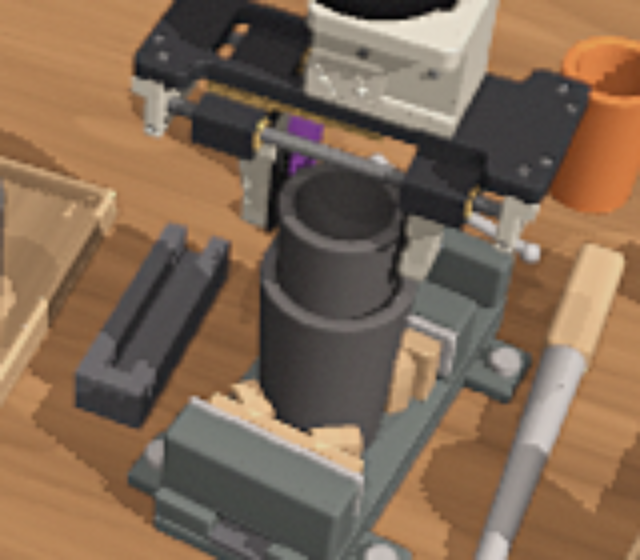

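It broke loose too: about 16 mm up, with the force near its weight. Lift clear.

Emit:
step_arm:
  targets:
    - [[0, 0, -0.006], [0, 0, 0], -1]
    - [[0, 0, -0.012], [0, 0, 0], -1]
    - [[0, 0, -0.018], [0, 0, 0], -1]
    - [[0, 0, -0.02], [0, 0, 0], -1]
    - [[0, 0, -0.02], [0, 0, 0], -1]
    - [[0, 0, -0.016], [0, 0, 0], -1]
    - [[0, 0, -0.01], [0, 0, 0], -1]
    - [[0, 0, -0.005], [0, 0, 0], -1]

```text
t: 18.55
eef_pos: [0.5654, 0.1088, 0.2751]
ee_rot: [-3.14, 0.001, -1.574]
force: [0.2, -0.5, -3.2]
width: 0.0622
```

```bash
python3 - <<'E'
from h import *
p,d,Q,s=grab('scene'); save(p[80:330,230:510],'scene12',2.6)
X,Y,Z=Q[...,0],Q[...,1],Q[...,2]; hsv=cv2.cvtColor(p,cv2.COLOR_RGB2HSV)
m=(np.hypot(X-.5645,Y-.1093)<.035)&(Z>.16)&(Z<.36); 
h=np.histogram(Z[m],bins=np.arange(.16,.36,.005)); print([(int(b*1000),int(a)) for b,a in zip(*h[::-1])])
delta([.4905,.344,.28],-np.pi/2-np.radians(6.6))
E
```

```text
[(160, 0), (165, 0), (170, 0), (175, 0), (180, 0), (185, 0), (190, 0), (195, 0), (200, 15), (205, 43), (210, 55), (215, 52), (220, 48), (225, 54), (230, 52), (235, 63), (240, 62), (245, 55), (250, 62), (255, 65), (260, 89), (265, 106), (270, 108), (275, 125), (280, 145), (285, 136), (290, 144), (295, 306), (300, 16), (305, 14), (310, 13), (315, 22), (320, 11), (325, 4), (330, 0), (335, 4), (340, 4), (345, 5), (350, 52)]
t 18.6 pos [0.5655 0.1088 0.2751] rot [-1.799e+02  4.000e-02 -9.017e+01] w 0.0624 F [ 0.15  0.33 -1.17] q [ 0.53  0.17 -0.14  0.   -1.26  1.04]
tool delta [-0.235   0.0756 -0.0049]
turn deg [-0.1   0.04  6.43]
```

View pics/scene12.png

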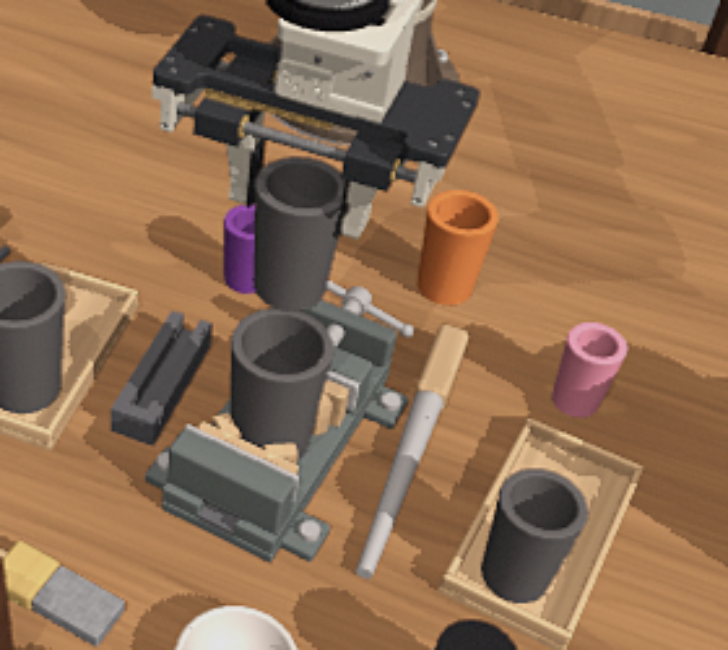

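The medium cup is free: rim 0.298, foot about 0.203, hanging straight. The target is the right tray, which holds the 95 mm cup at crop (535,535). I'll check clearance from the pot to the left of it before lowering there.

```bash
python3 - <<'E'
from h import *
Q=np.vstack([np.load(f'{n}0_q.npy').reshape(-1,3) for n in ["scene","side"]]); Q=Q[~np.isnan(Q).any(1)]
m=(Q[:,0]>.25)&(Q[:,0]<.65)&(Q[:,1]>.2)&(Q[:,1]<.62)&(Q[:,2]>.11)&(Q[:,2]<.6); a=Q[m]
for x in np.arange(.25,.65,.025):
    k=a[(a[:,0]>=x)&(a[:,0]<x+.025)]
    if len(k)>5: print(round(x,3),len(k),'ymin',np.percentile(k[:,1],1).round(3),'z at near',k[k[:,1]<np.percentile(k[:,1],5)][:,2].max().round(3))
E
```

```text
0.25 705 ymin 0.512 z at near 0.335
0.275 802 ymin 0.505 z at near 0.336
0.3 595 ymin 0.527 z at near 0.493
0.325 259 ymin 0.567 z at near 0.509
0.35 98 ymin 0.54 z at near 0.117
0.375 310 ymin 0.533 z at near 0.119
0.4 299 ymin 0.543 z at near 0.193
0.425 283 ymin 0.54 z at near 0.195
0.45 270 ymin 0.539 z at near 0.193
0.475 249 ymin 0.542 z at near 0.201
0.5 272 ymin 0.511 z at near 0.192
0.525 44 ymin 0.519 z at near 0.145
```

The pot starts at y ≥ 0.51 and the gripper reaches about 0.44, so it clears. Carry.

Emit:
step_arm:
  targets:
    - [[-0.01, 0.003, 0], [0, 0, 0], -1]
    - [[-0.02, 0.006, 0], [0, 0, 0], -1]
    - [[-0.03, 0.01, 0], [0, 0, 0], -1]
    - [[-0.035, 0.011, 0], [0, 0, 0], -1]
    - [[-0.035, 0.011, 0], [0, 0, 0], -1]
    - [[-0.035, 0.011, 0], [0, 0, 0], -1]
    - [[-0.03, 0.01, 0], [0, 0, 0], -1]
    - [[-0.02, 0.007, 0], [0, 0, 0], -1]

```text
t: 19.4
eef_pos: [0.4953, 0.3261, 0.2722]
ee_rot: [3.14, -0.001, -1.572]
force: [-0.2, -0.6, -2.3]
width: 0.0622
```

Emit:
step_arm:
  targets:
    - [[-0.014, 0.005, 0], [0, 0, 0], -1]
    - [[-0.006, 0.002, 0], [0, 0, 0], -1]
    - [[0, 0, 0], [0, 0, 1.5], -1]
    - [[0, 0, 0], [0, 0, 2], -1]
    - [[0, 0, 0], [0, 0, 2], -1]
    - [[0, 0, 0], [0, 0, 0.9], -1]
    - [[0, 0, 0], [0, 0, 0], -1]
    - [[0, 0, 0], [0, 0, 0], -1]

```text
t: 20.2
eef_pos: [0.49, 0.3435, 0.2735]
ee_rot: [-3.142, 0.0, -1.686]
force: [0.3, -0.4, -2.9]
width: 0.0623
```

```bash
python3 look.py l13 .4905 .344 .15 .32
```

```text
scene 2065 zmin 0.2064 zmax 0.3134 px 483.0 181.0
side 517 zmin 0.2069 zmax 0.2976 px 211.0 105.0
t 20.3 pos [0.49   0.3437 0.2735] rot [-180.      0.    -96.58] w 0.0625 F [-0.75  0.47 -2.33] q [ 0.94  0.21 -0.09  0.   -1.27  0.52]
tool delta [-0.0004 -0.0005  0.2735]
```

View pics/l13_scene.png

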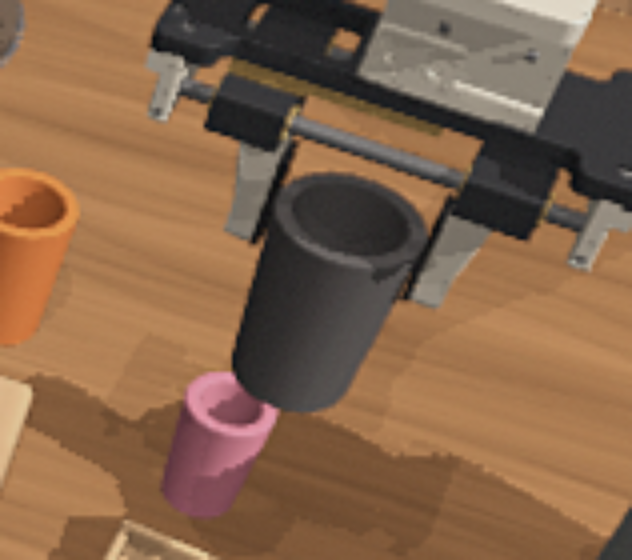

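The medium cup is held straight above the free half of the medium tray, with the gripper well above the pink decoy. Lower it.

Emit:
step_arm:
  targets:
    - [[0, 0, 0.01], [0, 0, 0], -1]
    - [[0, 0, 0.025], [0, 0, 0], -1]
    - [[0, 0, 0.03], [0, 0, 0], -1]
    - [[0, 0, 0.033], [0, 0, 0], -1]
    - [[0, 0, 0.03], [0, 0, 0], -1]
    - [[0, 0, 0.025], [0, 0, 0], -1]
    - [[0, 0, 0.012], [0, 0, 0], -1]
    - [[0, 0, 0.003], [0, 0, 0], -1]

```text
t: 21.1
eef_pos: [0.4892, 0.3433, 0.1037]
ee_rot: [3.14, -0.002, -1.686]
force: [-0.4, 0.2, -1.2]
width: 0.0624
```

```bash
python3 look.py l14 .4905 .344 .02 .14
```

```text
scene 1384 zmin 0.0426 zmax 0.1286 px 457.0 242.0
side 375 zmin 0.0395 zmax 0.1284 px 217.0 157.0
t 21.2 pos [0.4901 0.3442 0.1057] rot [-179.98   -0.    -96.55] w 0.0624 F [-0.12 -0.87 -2.07] q [ 0.94  0.34 -0.32  0.   -0.92  0.52]
tool delta [ 0.0002 -0.0004  0.1057]
```

View pics/l14_scene.png

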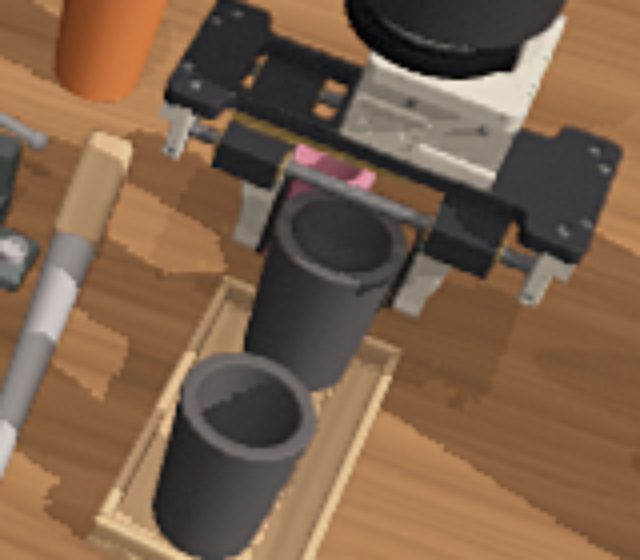

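View pics/l14_side.png

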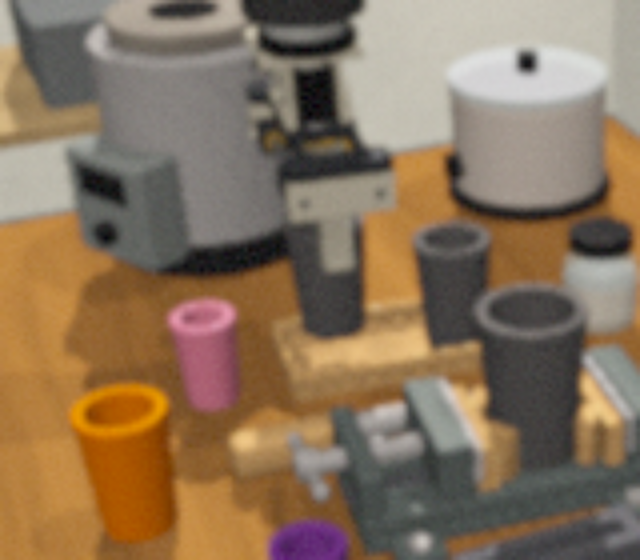

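The cup is over the free half of the tray, clear of the walls, the stored cup and the pink decoy. The last 28 mm are done slowly.

Emit:
step_arm:
  targets:
    - [[0, 0, 0.005], [0, 0, 0], -1]
    - [[0, 0, 0.007], [0, 0, 0], -1]
    - [[0, 0, 0.006], [0, 0, 0], -1]
    - [[0, 0, 0.004], [0, 0, 0], -1]
    - [[0, 0, 0.002], [0, 0, 0], -1]
    - [[0, 0, 0.001], [0, 0, 0], -1]
    - [[0, 0, 0.0005], [0, 0, 0], -1]
    - [[0, 0, 0], [0, 0, 0], -1]

```text
t: 22.0
eef_pos: [0.4899, 0.344, 0.08]
ee_rot: [-3.142, 0.0, -1.686]
force: [0.4, 0.3, -1.8]
width: 0.0625
```

Emit:
step_arm:
  targets:
    - [[0, 0, 0.0005], [0, 0, 0], -1]
    - [[0, 0, 0.0005], [0, 0, 0], -1]
    - [[0, 0, 0.0005], [0, 0, 0], -1]
    - [[0, 0, 0.0005], [0, 0, 0], -1]
    - [[0, 0, 0], [0, 0, 0], -1]
    - [[0, 0, 0], [0, 0, 0], -1]
    - [[0, 0, 0], [0, 0, 0], -1]
    - [[0, 0, 0], [0, 0, 0], -1]

```text
t: 22.8
eef_pos: [0.4898, 0.344, 0.078]
ee_rot: [3.142, -0.0, -1.686]
force: [-1.4, -0.5, -3.0]
width: 0.0625
```

Emit:
step_arm:
  targets:
    - [[0, 0, 0.0005], [0, 0, 0], -1]
    - [[0, 0, 0.0005], [0, 0, 0], -1]
    - [[0, 0, 0.0005], [0, 0, 0], -1]
    - [[0, 0, 0], [0, 0, 0], -1]
    - [[0, 0, 0], [0, 0, 0], -1]
    - [[0, 0, 0], [0, 0, 0], -1]
    - [[0, 0, 0], [0, 0, 0], -1]
    - [[0, 0, 0], [0, 0, 0], -1]

```text
t: 23.6
eef_pos: [0.4902, 0.3441, 0.0771]
ee_rot: [-3.141, 0.0, -1.685]
force: [-1.8, -1.4, 5.5]
width: 0.0625
```

Floor contact felt (+5.5 N at TCP z 0.077, as predicted). Release and retreat.

Emit:
step_arm:
  targets:
    - [[0, 0, -0.0004], [0, 0, 0], 0.5]
    - [[0, 0, 0], [0, 0, 0], 0.7]
    - [[0, 0, 0], [0, 0, 0], 1]
    - [[0, 0, 0], [0, 0, 0], 1]
    - [[0, 0, 0], [0, 0, 0], 1]
    - [[0, 0, 0], [0, 0, 0], 1]
    - [[0, 0, -0.005], [0, 0, 0], 1]
    - [[0, 0, -0.015], [0, 0, 0], 1]

```text
t: 24.4
eef_pos: [0.4891, 0.3432, 0.096]
ee_rot: [3.14, -0.002, -1.686]
force: [-0.6, 0.9, -0.3]
width: 0.0873
```

Emit:
step_arm:
  targets:
    - [[0, 0, -0.03], [0, 0, 0], 1]
    - [[0, 0, -0.04], [0, 0, 0], 1]
    - [[0, 0, -0.045], [0, 0, 0], 1]
    - [[0, 0, -0.045], [0, 0, 0], 1]
    - [[0, 0, -0.03], [0, 0, 0], 1]
    - [[0, 0, -0.01], [0, 0, 0], 1]
    - [[0, 0, 0], [0, 0, 0], 1]
    - [[0, 0, 0], [0, 0, 0], 1]

```text
t: 25.2
eef_pos: [0.4893, 0.3436, 0.2957]
ee_rot: [3.14, -0.001, -1.686]
force: [-0.2, 0.0, 0.4]
width: 0.0876
```

```bash
python3 - <<'E'
from h import *
p,d,Q,s=grab('scene'); save(p,'scene15',1.4)
X,Y,Z=Q[...,0],Q[...,1],Q[...,2]
for nm,c,h in [('small',(.504,-.346),.081),('st_small',(.602,-.345),.081),('medium',(.49,.344),.101),('st_med',(.5875,.326),.101),('st_large',(.5835,-.11),.121)]:
    m=(np.hypot(X-c[0],Y-c[1])<.046)&(abs(Z-h)<.006); t=Q[m]; cc=cv2.minEnclosingCircle(t[:,:2].astype(np.float32))
    A=np.c_[t[:,:2],np.ones(len(t))]; f=np.linalg.lstsq(A,t[:,2],rcond=None)[0]
    print(nm,len(t),np.round(cc[0],4),round(2*cc[1],4),'top z',np.percentile(t[:,2],90).round(4),'slope',f[:2].round(3))
p0=np.load('scene0_p.npy'); df=cv2.absdiff(p,p0).max(2); save(np.dstack([df]*3),'diff15',1.4)
delta([0,0,0])
E
```

```text
small 148 [ 0.5034 -0.3433] 0.0521 top z 0.0806 slope [-0.  0.]
st_small 167 [ 0.6001 -0.3435] 0.052 top z 0.0801 slope [ 0.004 -0.009]
medium 332 [0.4877 0.3462] 0.0656 top z 0.1008 slope [-0.002 -0.001]
st_med 390 [0.5879 0.3283] 0.0657 top z 0.1008 slope [-0.001  0.005]
st_large 328 [ 0.5817 -0.1075] 0.0822 top z 0.1206 slope [0.003 0.003]
t 25.25 pos [0.4892 0.3435 0.2952] rot [ 1.799e+02 -1.100e-01 -9.658e+01] w 0.0873 F [ 0.28  0.37 -0.5 ] q [ 0.94  0.2  -0.05 -0.   -1.32  0.52]
tool delta [0.3968 0.4461 0.2967]
```

View pics/scene15.png

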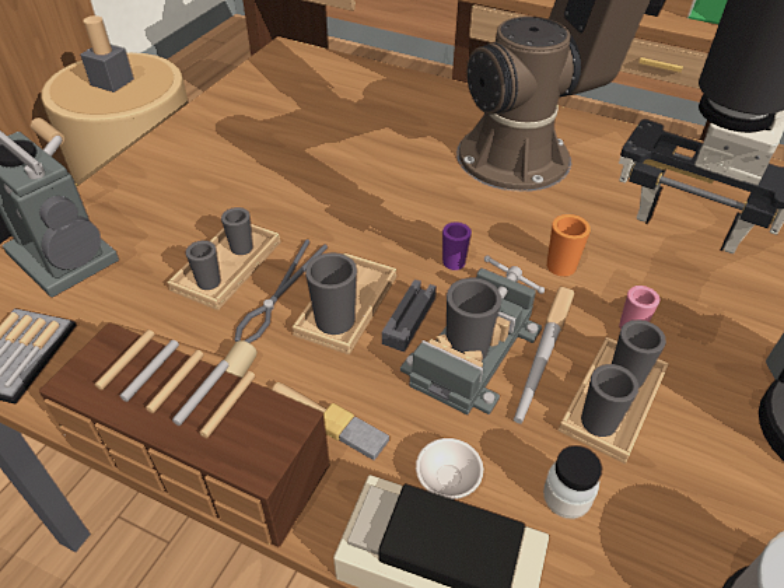

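View pics/diff15.png

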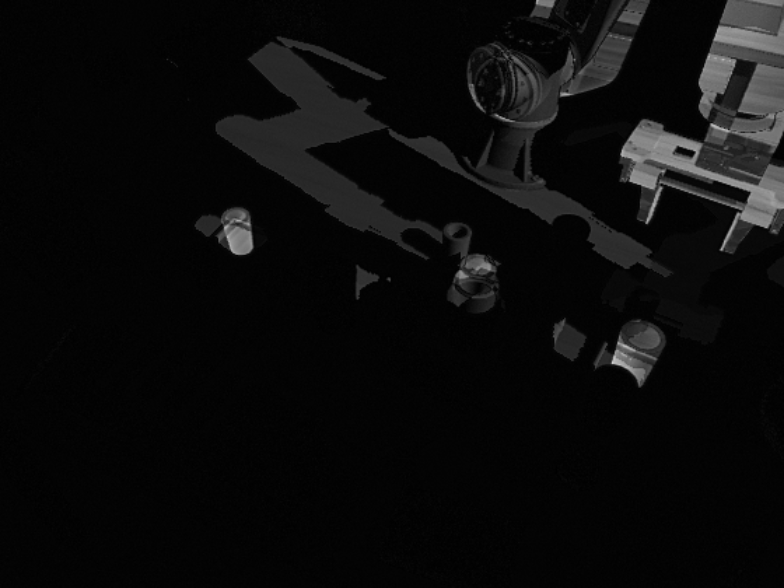

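The final picture shows the small cup at (238,231) in the small tray and the medium at (638,350) in the medium tray. The difference image shows only the two moved cups, the arm and its shadows; nothing else has shifted. Hand in.

```bash
python3 -c "
from station import ticket
print(ticket.job_done())"
```

```text
the job is handed in; nothing more can be done
None
```

I pulled both crucibles straight up out of the nest, set each on the free half of the tray of its own size, and handed the job in at about 25 s of the 69 s allowed. The hand-in reports no verdict.

- **Placing:** At each set-down the floor contact came at the height I expected, with about 5 N. I then opened the gripper and backed off upwards.
- **Position and tilt:** In the last picture the small rim is at 0.081 m and the medium rim at 0.101 m, as they should be when standing on the tray floor. Both rims are level to within 0.002 rad, and each cup is within about 3 mm of where I aimed.
- **Everything else:** The stored crucibles are within 3 mm of where they started, which is about as well as I can measure. Compared with the first picture, no tool, dish or decoy cup has moved, and the gripper is clear of everything.
- **Disagreements:** The fixed cameras and the wrist camera placed the nest about 2 mm apart, so I relied on the wrist view. The first tilt reading on the small cup gave a rim slope of 0.018, but with noise of that size on its stored neighbour too. The last reading was zero.

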